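# Press a blank flush into the indexing fixture and bring it round to the sensor

## Robot

A 6-joint arm with a two-finger parallel gripper is mounted at the origin on the work surface. World frame = base frame: x ahead of the robot, y to its left, z up, the work surface at z = 0. Lengths are in m, angles in rad, forces in N, time in s.
With the tool pointing down it reaches from about 0.3 to 0.775 m from the base axis. Payload 14.6 kg.
Tool frame: the origin (TCP) lies on the centre line of the jaws, within the pads' length; the fingertips stand 17 mm ahead of it and the grasp point (between the pads) lies 2 mm behind it; z points along the fingers, x is the direction in which the jaws open and shut, and the axes are right-handed (so a half turn about z gives the same grasp; the last joint's range is limited). The gripper opens to 94 mm and grips with 3 to 60 N. Pads are 16 mm wide; open, the fingers measure 119 mm over their backs; the gripper's body (75 mm by 177 mm) begins 78 mm behind the grasp point.
Start: joints at [-1.388, 0.3, 1.521, -0, 1.321, -0.067], TCP at [0.136, -0.533, 0.222] pointing down, gripper open.
Joint ranges: [-3.03, 3.03], [-0.79, 2.21], [0.23, 2.52], [-1.04, 4.18], [0, 3.07], [-2.55, 2.55]. Speed limits (rad/s): [2.22, 2.22, 2.57, 3.14, 3.14, 3.14].

## Interface

Orientations are given as [roll, pitch, yaw] about the fixed x, y, z axes, in that order (R = Rz(yaw) Ry(pitch) Rx(roll)).
In Python, from station import ctrl gives the robot as it stands. The module is installed in compiled form; this text tells all that it offers.
- The arm moves only by the tool drive_tool, never from a script. Its argument "increments" is a list of rows, each a list of 3 entries, a list of its own where there are three numbers: the turn, a rotation vector about the tool's x, y, z in degrees, then the shift along the tool's x, y, z in mm, then the opening, from 0 (shut) to 1 (fully open). In form: [[[ax, ay, az], [dx, dy, dz], hand], ...]. A call has 1 to 20 rows; each row shifts and turns the commanded pose from where the row before left it, along the tool's axes as they then stand; what a row does not reach is not made up. A row lasts 1/8 s, in which the tool goes at most 62.5 mm and 10.7 degrees, less where a joint would pass 70% of its speed; a pose out of reach is approached as far as the arm can. A call with a gripper value outside its range is refused whole. The fingers move at their own pace and stop on an object; "squeeze" is the grip in N (left out, the last holds). Time passes only in rows, so rows that do not move let the fingers close. It gives the time, the measured TCP pose, the force and the opening at its end, in the units of the state.
- ctrl.get_obs(): the state, without advancing time (a new reading comes with each control period).
- ctrl.camera(name): name is "scene" or "top" or "wrist"; returns the picture (400x640x3 uint8, red, green, blue); there is no depth.
- ctrl.calibration(name): a dict with "fx", "fy", "cx", "cy" (pixels), "rvec" (rotation vector, rad) and "tvec" (3), from world to camera coordinates, as OpenCV has them. Camera axes: x right, y down, z forward; pixel columns grow to the right and rows downward; lengths in m; the calibration is good to about 2 mm. A picture is of the moment at which its call begins: read the wrist's pose just before it. calibration takes no time and is no camera call; for the wrist camera it gives the pose at the moment of the call.
- ctrl.hand_in(): hands the job in, once; it reports no verdict.
The state is a dict: "time_s": time; "qpos": joint angles; "joint_vel": joint speeds; "tau": joint torques, N m; "ee_pos": TCP position; "eef_rot": TCP orientation; "force": force on the tool from outside, world axes, zero at the start; "moment": the same for the moment, N m; "grip_width": finger opening in m.
Only numpy, scipy, OpenCV 4.12 (cv2) and the standard library are available. Lean on these libraries where they do the work, as an engineer would, in place of code of your own. Each camera call takes 0.05 s, during which the arm holds its last target.

## Task

Take the shorter of the two ribbed aluminium blanks lying on the drawing and press it flush into the empty nest of the round indexing table, without turning that nest to the sensor yet. Only then turn the table counter-clockwise (seen from above), click by click, until that nest faces the black sensor head and the table rests in its detent there. Leave the long blank, the mug, the carton and the tool holder where they stand.

Things in the scene. Friction and masses are not known exactly. Their poses are not given: they have to be found in the camera images.
- blank: the blank to load: bare aluminium, base 76 (x) x 46 (y) x 18 (z) mm, its lowest 4 mm set in by 2 mm, and on its middle an upright rib 50 mm long (x), 14 mm thick (y), 30 mm tall: 48 mm tall in all; about 0.22 kg. It lies rib up. Origin: centre of its underside; z up. A half turn about z makes no difference.
- long_blank: a bigger blank of the same form that does not fit the nest and stays where it is: base 108 x 56 x 18 mm, rib 70 x 14 x 30 mm. Origin: centre of its underside, x along its length.
- nest (a point): centre of the empty nest, a grey-walled recess 79 (x) x 49 (y) mm inside, walls 8 mm, at the height of a flush blank's underside (56 mm up); rims 18 mm higher. x points outward, the table's axis is 80 mm back along -x; turns with it. Floor: a black stiff pad that starts 8 mm up, so a blank stands 8 mm proud until pressed with about 10 N, slowly (15 mm/s: damped); it then stays down.
- turret (a joint): angle of the round table (270 mm diameter), rad, grows counter-clockwise seen from above. 0: the empty nest faces the sensor head. Starts negative, one or two clicks away. Detents every 60 degrees pull it in from up to about 25 degrees either side when let go; turning it takes about 4 N at a post. Stops at -2.6 and 0.6.
- post_a (a point): one of the table's three upright turning posts: plain steel, 18 mm diameter, 73 mm tall, its top 125 mm above the work surface, 85 mm from the table's axis. The point is on its axis at its top. It stands 60 degrees counter-clockwise of the empty nest. The filled nests' ribs rise to 104 mm.
- post_b (a point): the same for the post opposite the empty nest.
- post_c (a point): the same for the post 60 degrees clockwise of the empty nest.
- indexer: the fixture's fixed base, grey round housing on a 250 mm square steel plate. Origin: on the table's axis, at the work surface; z up. The black sensor head stands on it at y = -190 mm (75 x 55 mm in plan, its top 130 mm above the work surface), looking along +y over the table.
- mug: white mug, 80 mm diameter, 95 mm tall; origin at the centre of its foot.
- carton: cardboard drink carton 60 x 45 x 110 mm with a screw cap; origin at the centre of its foot.
- tool_holder: steel tool holder with a cutter standing upright, 62 mm diameter, 120 mm tall; origin at the centre of its foot.
Not all that is in view belongs to the job. Leave any purple or red look-alike of the blank alone.

How it is judged:
By the outcome, as a careful person would: the job done as asked, in the order asked, and still so for the second after the job is handed in, with the robot touching nothing.
It also fails if it takes over 70 s, if anything falls off the work surface, if the arm or the gripper's body presses on something with over 40 N, if the wrist force passes 120 N, or if a joint passes its speed limit or range.

## Working session

There is one attempt and no reset: what is moved stays moved. The work goes in short steps, Python scripts to look and compute and a tool call to move; the robot and the scene stay as the last step left them, time stands still between calls to the robot, and variables do not carry over. Pictures are saved under pics/ and viewed, and the job is handed in when it is done.

Besides the shell and the picture viewer there is one more tool, called after "Request:" in YAML: its name, and indented under it one key for each argument. drive_tool: Moves the arm, as the interface text tells. Its arguments: {"type":"object","properties":{"increments":{"type":"array"},"squeeze":{"type":"number"}},"required":["increments"]}

```bash
mkdir -p pics; ls; python3 - <<'E'
from station import ctrl
import cv2
o=ctrl.get_obs();print({k:(v if not hasattr(v,'round') else v.round(3) if hasattr(v,'shape') else v) for k,v in o.items()})
for n in ["scene","top","wrist"]:
    c=ctrl.calibration(n);print(n,c)
    cv2.imwrite(f"pics/{n}0.png",ctrl.camera(n)[:,:,::-1])
E
```

```text
pics
{'time_s': 0.0, 'qpos': array([-1.388,  0.3  ,  1.522, -0.   ,  1.321, -0.067]), 'joint_vel': array([ 0.002,  0.001,  0.001, -0.001, -0.001,  0.001]), 'tau': array([ 4.0000e-03, -5.3180e+01, -3.5273e+01,  7.1000e-02,  2.4000e-02,
       -0.0000e+00]), 'ee_pos': array([ 0.136, -0.533,  0.222]), 'eef_rot': array([-3.142e+00,  1.000e-03, -1.321e+00]), 'force': array([ 0.368, -0.719,  0.452]), 'moment': array([ 0.011,  0.034, -0.024]), 'grip_width': 0.09414014457319526}
scene {'fx': 439.3825616170404, 'fy': 439.3825616170404, 'cx': 311.70229503338624, 'cy': 199.26332172834233, 'rvec': array([ 2.3025878 ,  1.11125931, -0.33316456]), 'tvec': array([-0.39835618, -0.19466535,  1.31071528])}
top {'fx': 411.5589935853637, 'fy': 411.5589935853637, 'cx': 320.57227272529326, 'cy': 198.35650230901348, 'rvec': array([ 2.17594473, -2.16433348,  0.13250523]), 'tvec': array([0.0963712 , 0.50206197, 1.20036927])}
wrist {'fx': 289.85847162846693, 'fy': 289.85847162846693, 'cx': 320.8330725140245, 'cy': 198.2766847162224, 'rvec': array([-2.32931775,  1.81096081,  0.21315319]), 'tvec': array([-0.54910376, -0.02311926,  0.39061989])}
```

View pics/scene0.png

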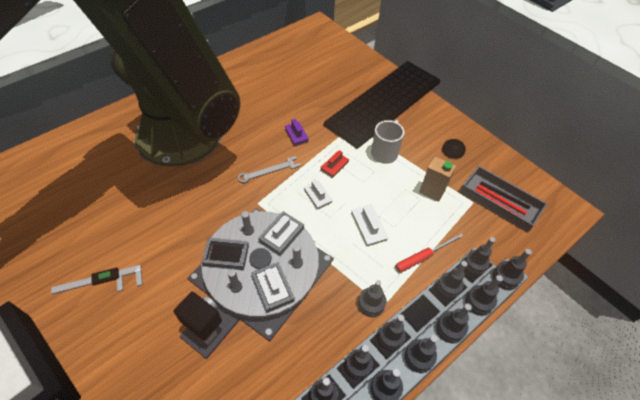

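View pics/top0.png

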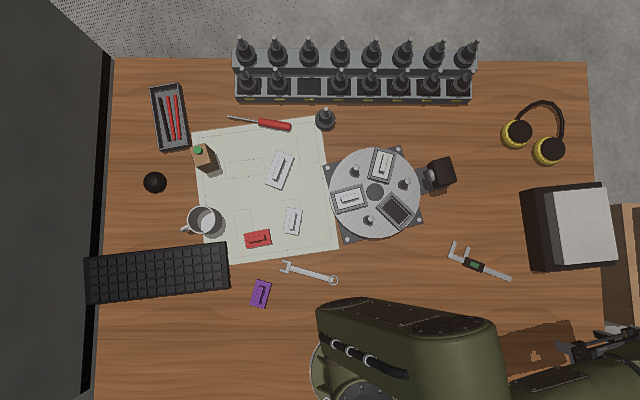

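View pics/wrist0.png

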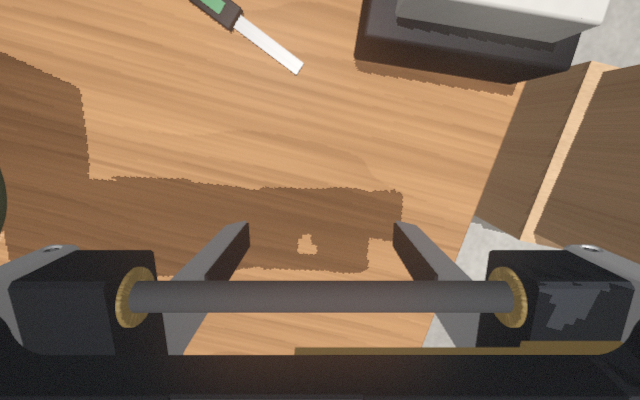

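```bash
cat > h.py <<'E'
import numpy as np, cv2
def P(c):
    R=cv2.Rodrigues(np.array(c['rvec']))[0]; return R,np.array(c['tvec']).reshape(3)
def ray(c,uv,z):
    R,t=P(c); uv=np.atleast_2d(uv).astype(float)
    d=np.c_[(uv[:,0]-c['cx'])/c['fx'],(uv[:,1]-c['cy'])/c['fy'],np.ones(len(uv))]@R
    o=-R.T@t
    return o+d*((z-o[2])/d[:,2])[:,None]
def proj(c,X):
    R,t=P(c); X=np.atleast_2d(X)@R.T+t
    return np.c_[X[:,0]/X[:,2]*c['fx']+c['cx'],X[:,1]/X[:,2]*c['fy']+c['cy']]
E
python3 - <<'E'
import cv2
a=cv2.imread('pics/top0.png');cv2.imwrite('pics/top0c.png',cv2.resize(a[95:275,190:465],None,fx=2.9,fy=2.9,interpolation=cv2.INTER_CUBIC))
a=cv2.imread('pics/scene0.png');cv2.imwrite('pics/scene0c.png',cv2.resize(a[140:345,170:400],None,fx=2.9,fy=2.9,interpolation=cv2.INTER_CUBIC))
E
```

```text
(no output)
```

View pics/top0c.png

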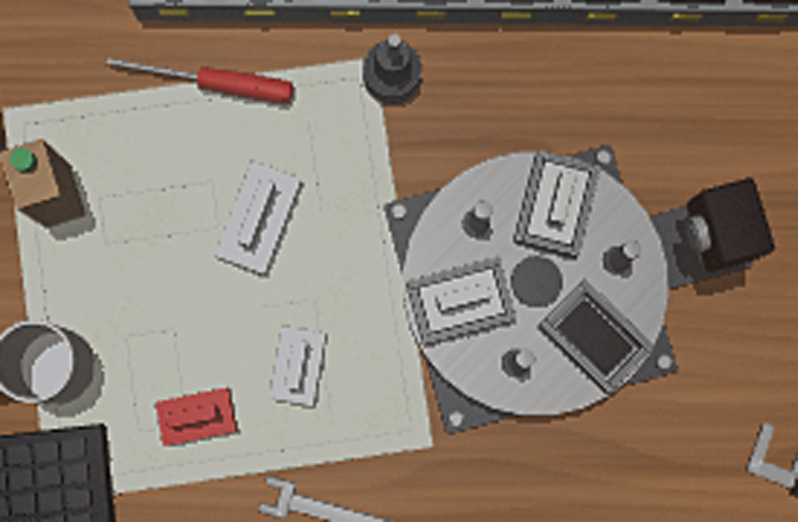

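View pics/scene0c.png

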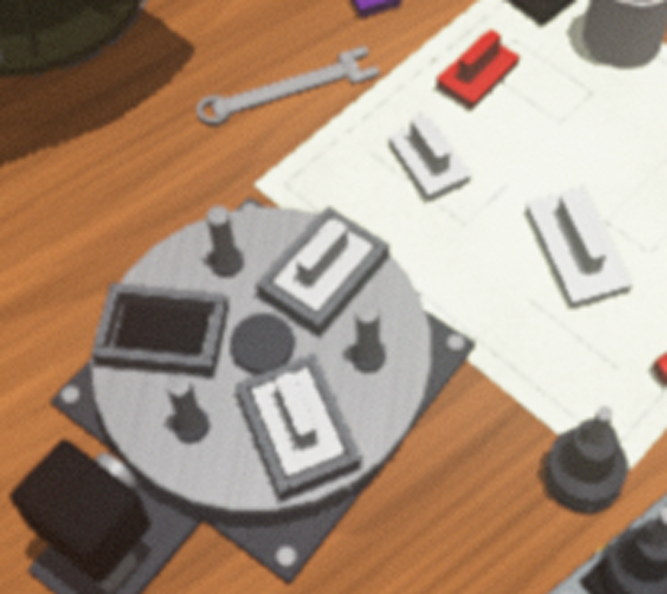

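```bash
python3 - <<'E'
from station import ctrl
from h import *
c=ctrl.calibration('top');s=2.9
f=lambda u,v:((u+.5)/s-.5+190,(v+.5)/s-.5+95)
for n,p,z in [('blank rib top mid',(303,352),.048),('blank base',(299,367),.018),('hub',(537,281),.052),('nest',(597,335),.074),('postc top',(526,356),.125),('posta',(631,248),.125),('postb',(483,209),.125),('sensor',(735,220),.13),('long',(260,217),.018),
 ('bc1',(283,324),.018),('bc2',(328,331),.018),('bc3',(316,408),.018),('bc4',(274,401),.018)]:
    print(n,ray(c,f(*p),z).round(4))
E
```

```text
blank rib top mid [[0.4469 0.1761 0.048 ]]
blank base [[0.4334 0.1816 0.018 ]]
hub [[ 0.5198 -0.0597  0.052 ]]
nest [[ 0.4635 -0.1154  0.074 ]]
postc top [[ 0.4391 -0.0381  0.125 ]]
posta [[ 0.5427 -0.1392  0.125 ]]
postb [[0.5794 0.0018 0.125 ]]
sensor [[ 0.5695 -0.2379  0.13  ]]
long [[0.5896 0.2241 0.018 ]]
bc1 [[0.4777 0.1986 0.018 ]]
bc2 [[0.4707 0.1521 0.018 ]]
bc3 [[0.3915 0.1637 0.018 ]]
bc4 [[0.3984 0.2068 0.018 ]]
```

```bash
cat >> h.py <<'E'
from scipy.spatial.transform import Rotation as Ro
def goto(o,xyz,yawdeg):
    """total turn about tool z (deg) and shift in *current* tool axes (mm) to reach pose tool-down"""
    R=Ro.from_euler('xyz',o['eef_rot']).as_matrix()
    d=R.T@(np.array(xyz)-o['ee_pos'])*1000
    R2=Ro.from_euler('xyz',[np.pi,0,np.radians(yawdeg)]).as_matrix()
    rv=Ro.from_matrix(R.T@R2).as_rotvec(degrees=True)
    return rv.round(2),d.round(1)
E
python3 - <<'E'
from station import ctrl
from h import *
o=ctrl.get_obs();c=ctrl.calibration('wrist')
R,t=P(c);Rt=Ro.from_euler('xyz',o['eef_rot']).as_matrix()
print('cam in tool',Rt.T@(-R.T@t-o['ee_pos']),'\n',(R@Rt).round(3))
print(goto(o,[.45,-.2,.222],-97), goto(o,[.434,.18,.25],-97))
E
```

```text
cam in tool [-0.00046034 -0.0673388  -0.16295815] 
 [[ 1.     0.001 -0.   ]
 [-0.001  0.973 -0.231]
 [-0.     0.231  0.973]]
(array([ 0.  ,  0.05, 21.31]), array([-2.448e+02, -3.866e+02,  3.000e-01])) (array([ 0.  ,  0.05, 21.31]), array([-617. , -465. ,  -27.4]))
```

Request:
drive_tool:
  increments:
    - [[0,0,0],[-27.2,-43,0],1]
    - [[0,0,0],[-27.2,-43,0],1]
    - [[0,0,0],[-27.2,-43,0],1]
    - [[0,0,0],[-27.2,-43,0],1]
    - [[0,0,0],[-27.2,-43,0],1]
    - [[0,0,0],[-27.2,-43,0],1]
    - [[0,0,0],[-27.2,-43,0],1]
    - [[0,0,0],[-27.2,-43,0],1]
    - [[0,0,0],[-27.2,-43,0],1]

```text
time_s: 1.27
ee_pos: [0.4513, -0.1986, 0.2224]
eef_rot: [3.142, 0.0, -1.321]
force: [0.5, -0.5, 0.3]
grip_width: 0.0941
```

Request:
drive_tool:
  increments:
    - [[0,0,0],[-46.5,-9.8,-3.5],1]
    - [[0,0,0],[-46.5,-9.8,-3.5],1]
    - [[0,0,0],[-46.5,-9.8,-3.5],1]
    - [[0,0,0],[-46.5,-9.8,-3.5],1]
    - [[0,0,0],[-46.5,-9.8,-3.5],1]
    - [[0,0,0],[-46.5,-9.8,-3.5],1]
    - [[0,0,0],[-46.5,-9.8,-3.5],1]
    - [[0,0,0],[-46.5,-9.8,-3.5],1]
    - [[0,0,7.1],[0,0,0],1]
    - [[0,0,7.1],[0,0,0],1]
    - [[0,0,7.1],[0,0,0],1]
    - [[0,0,0],[0,0,0],1]
    - [[0,0,0],[0,0,0],1]

```text
time_s: 2.9
ee_pos: [0.4344, 0.1797, 0.2504]
eef_rot: [3.141, -0.0, -1.69]
force: [0.0, 0.2, -0.5]
grip_width: 0.094
```

```bash
python3 - <<'E'
from station import ctrl
from h import *
import json
o=ctrl.get_obs();c=ctrl.calibration('wrist');im=ctrl.camera('wrist')[:,:,::-1]
cv2.imwrite('pics/w1.png',im);np.save('w1.npy',np.array([c],dtype=object),allow_pickle=True)
print(o['time_s'],o['ee_pos'],np.degrees(o['eef_rot']),o['force'],o['qpos'])
E
```

```text
2.9 [0.43439574 0.17973897 0.25036605] [ 1.79991395e+02 -4.69656311e-03 -9.68325601e+01] [ 0.0021936   0.19981745 -0.51574747] [ 3.14392081e-01  9.80363330e-02  1.69694738e+00 -1.15659974e-05
  1.34677967e+00  2.00444165e+00]
```

View pics/w1.png

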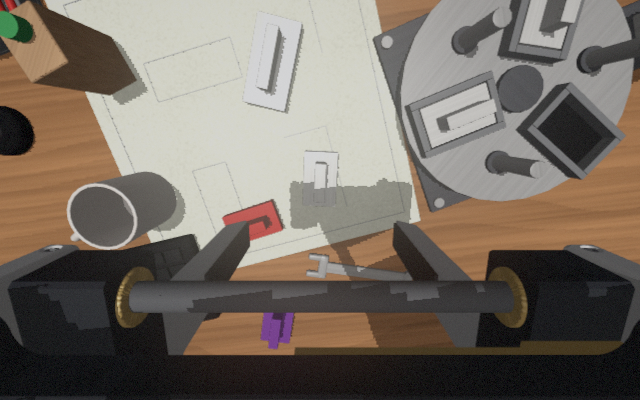

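```bash
python3 - <<'E'
import cv2
a=cv2.imread('pics/w1.png');cv2.imwrite('pics/w1a.png',cv2.resize(a[140:215,285:360],None,fx=8,fy=8,interpolation=cv2.INTER_CUBIC))
cv2.imwrite('pics/w1b.png',cv2.resize(a[0:215,365:640],None,fx=2.9,fy=2.7,interpolation=cv2.INTER_CUBIC))
E
```

```text
(no output)
```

View pics/w1a.png

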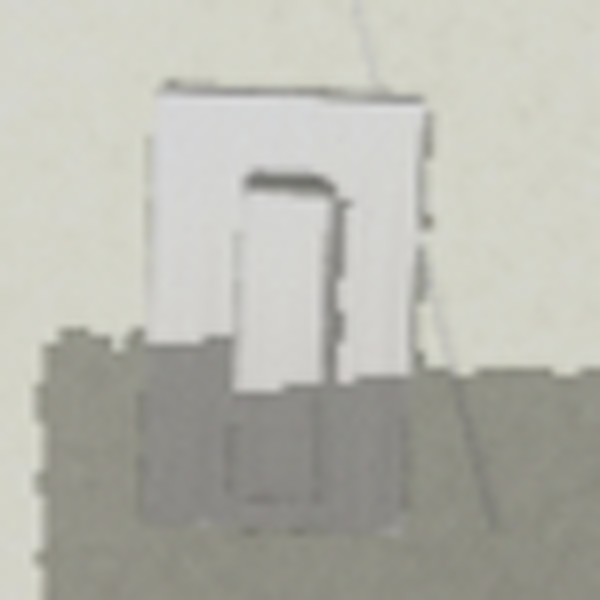

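View pics/w1b.png

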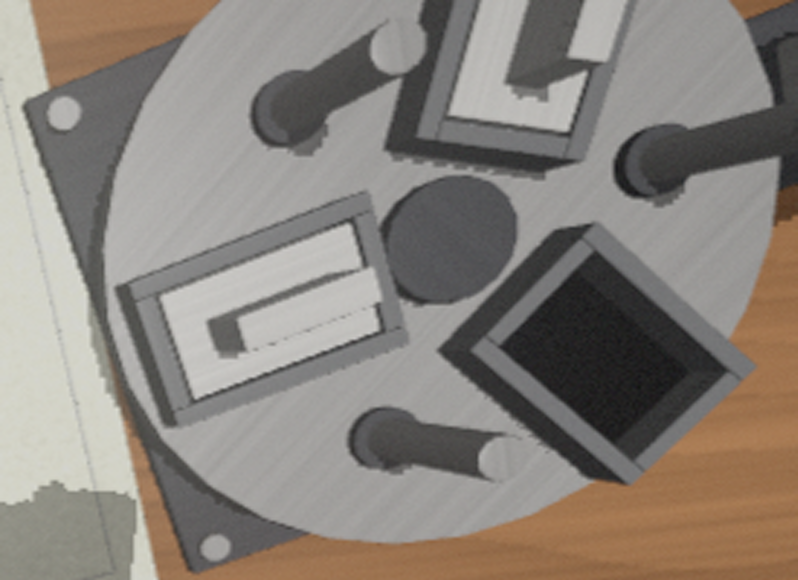

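```bash
python3 - <<'E'
from h import *
c=np.load('w1.npy',allow_pickle=True)[0]
def rep(n,p,z,s,off):
    p=(np.array(p)+.5)/s-.5+off
    X=ray(c,p,z)[:,:2];print(n,X.round(4).tolist(),'mean',X.mean(0).round(4))
    if len(X)==4:
        r=np.diff(np.r_[X,X[:1]],axis=0);L=np.linalg.norm(r,axis=1);print(' sides',L.round(4),'ang',np.degrees(np.arctan2(r[:,1],r[:,0])).round(1))
    return X
rep('blank',[(157,93),(421,100),(405,530),(139,521)],.018,8,(285,140))
rep('rib',[(244,188),(331,192),(318,502),(227,500)],.048,8,(285,140))
s=np.array([2.9,2.7]);o=(365,0)
N=rep('nest outer',[(597,222),(757,370),(630,484),(472,347)],.074,s,o).mean(0)
Nf=rep('filled',[(118,287),(365,192),(408,337),(172,426)],.074,s,o).mean(0)
b=rep('pb',[(398,47)],.125,s,o);cc=rep('pc',[(503,460)],.125,s,o)
h=rep('hub',[(451,240)],.052,s,o)
t=np.load('w1.npy',allow_pickle=True)[0]
ax=(N+Nf)/2; d=N-Nf
print(np.linalg.norm(d),'exp 138.6')
E
```

```text
blank [[0.4754, 0.1981], [0.4689, 0.154], [0.3946, 0.1648], [0.4018, 0.2112]] mean [0.4352 0.182 ]
 sides [0.0446 0.0751 0.0469 0.0747] ang [-98.4 171.7  81.1 -10.1]
rib [[0.4611, 0.1845], [0.4588, 0.171], [0.409, 0.1789], [0.4111, 0.1936]] mean [0.435 0.182]
 sides [0.0137 0.0504 0.0148 0.0507] ang [-99.5 171.   81.8 -10.3]
nest outer [[0.5187, -0.106], [0.4512, -0.1734], [0.4074, -0.1278], [0.4743, -0.0612]] mean [ 0.4629 -0.1171]
 sides [0.0953 0.0632 0.0944 0.0631] ang [-135.   133.9   44.9  -45.3]
filled [[0.5151, 0.0755], [0.5407, -0.0186], [0.4814, -0.0361], [0.4552, 0.057]] mean [0.4981 0.0194]
 sides [0.0975 0.0618 0.0967 0.0627] ang [ -74.8 -163.5  105.7   17.2]
pb [[0.5784, 0.0007]] mean [0.5784 0.0007]
pc [[0.4359, -0.0385]] mean [ 0.4359 -0.0385]
hub [[0.5194, -0.0659]] mean [ 0.5194 -0.0659]
0.14099632318047797 exp 138.6
```

Request:
drive_tool:
  increments:
    - [[0,0,2.4],[-2.4,-0.3,0],0.45]
    - [[0,0,0],[0,0,35],0.45]
    - [[0,0,0],[0,0,40],0.45]
    - [[0,0,0],[0,0,40],0.45]
    - [[0,0,0],[0,0,35],0.45]
    - [[0,0,0],[0,0,15],0.45]
    - [[0,0,0],[0,0,0],0.45]
    - [[0,0,0],[0,0,0],0.45]
  squeeze: 40

```text
time_s: 3.95
ee_pos: [0.4357, 0.1824, 0.0867]
eef_rot: [-3.14, 0.001, -1.734]
force: [-0.9, 0.4, 0.4]
grip_width: 0.0424
```

```bash
python3 - <<'E'
from station import ctrl
from h import *
o=ctrl.get_obs();c=ctrl.calibration('wrist');im=ctrl.camera('wrist')[:,:,::-1]
cv2.imwrite('pics/w2.png',im)
print(o['time_s'],o['ee_pos'],np.degrees(o['eef_rot']),o['force'],o['grip_width'])
E
```

```text
3.95 [0.43571466 0.18236646 0.08671168] [-1.79903204e+02  5.15086903e-02 -9.93659076e+01] [-0.85743929  0.36166637  0.35864721] 0.042447915613403484
```

View pics/w2.png

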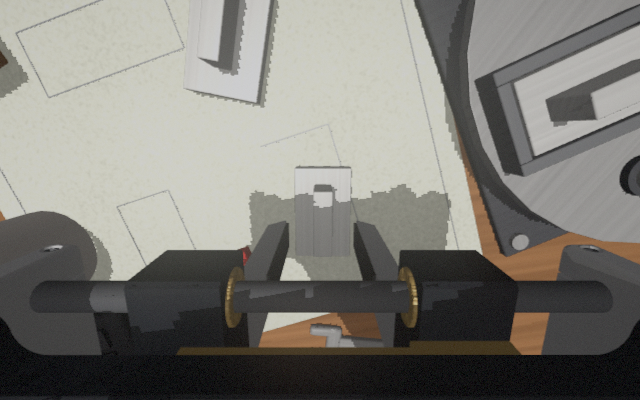

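The blank sits at (323,210), centred and square between the fingertips at (289,225) and (356,225). I'll descend and grip.

Request:
drive_tool:
  increments:
    - [[0,0,0],[0,0,18],0.45]
    - [[0,0,0],[0,0,18],0.45]
    - [[0,0,0],[0,0,10],0.45]
    - [[0,0,0],[0,0,2.5],0.45]
    - [[0,0,0],[0,0,0],0.45]
    - [[0,0,0],[0,0,0],0]
    - [[0,0,0],[0,0,0],0]
    - [[0,0,0],[0,0,0],0]
    - [[0,0,0],[0,0,0],0]
    - [[0,0,0],[0,0,0],0]
  squeeze: 50

```text
time_s: 5.25
ee_pos: [0.4351, 0.1821, 0.0371]
eef_rot: [-3.141, -0.0, -1.735]
force: [-1.2, -0.0, 4.8]
grip_width: 0.0136
```

```bash
python3 - <<'E'
from station import ctrl
from h import *
o=ctrl.get_obs()
print(goto(o,[.519,-.062,.24],-45),goto(o,[.47,.1,.24],-45))
E
```

```text
(array([-1.000e-02, -1.000e-02, -5.439e+01]), array([ 227.1, -122.6, -202.9])) (array([-1.000e-02, -1.000e-02, -5.439e+01]), array([  75.3,  -47.9, -202.9]))
```

Request:
drive_tool:
  increments:
    - [[0,0,0],[0,0,-15],0]
    - [[0,0,0],[0,0,-30],0]
    - [[0,0,0],[0,0,-40],0]
    - [[0,0,0],[0,0,-40],0]
    - [[0,0,0],[0,0,-40],0]
    - [[0,0,0],[0,0,-38],0]
    - [[0,0,0],[37.9,-20.4,0],0]
    - [[0,0,0],[37.9,-20.4,0],0]
    - [[0,0,0],[37.9,-20.4,0],0]
    - [[0,0,0],[37.8,-20.4,0],0]
    - [[0,0,0],[37.8,-20.5,0],0]
    - [[0,0,0],[37.8,-20.5,0],0]
    - [[0,0,-9.1],[0,0,0],0]
    - [[0,0,-9.1],[0,0,0],0]
    - [[0,0,-9.1],[0,0,0],0]
    - [[0,0,-9.1],[0,0,0],0]
    - [[0,0,-9],[0,0,0],0]
    - [[0,0,-9],[0,0,0],0]
    - [[0,0,0],[0,0,0],0]
    - [[0,0,0],[0,0,0],0]

```text
time_s: 7.75
ee_pos: [0.5188, -0.0619, 0.2403]
eef_rot: [-3.141, -0.0, -0.789]
force: [0.9, 0.5, -3.0]
grip_width: 0.0136
```

```bash
python3 - <<'E'
from station import ctrl
from h import *
o=ctrl.get_obs();c=ctrl.calibration('wrist');im=ctrl.camera('wrist')[:,:,::-1]
cv2.imwrite('pics/w3.png',im);np.save('w3.npy',np.array([c],dtype=object),allow_pickle=True)
print(o['time_s'],o['ee_pos'],np.degrees(o['eef_rot']),o['force'],o['grip_width'])
E
```

```text
7.75 [ 0.5188298  -0.06188226  0.24027342] [-1.79993363e+02 -5.81458859e-03 -4.51883057e+01] [ 0.86998033  0.51169854 -2.9816184 ] 0.013586322083617028
```

View pics/w3.png

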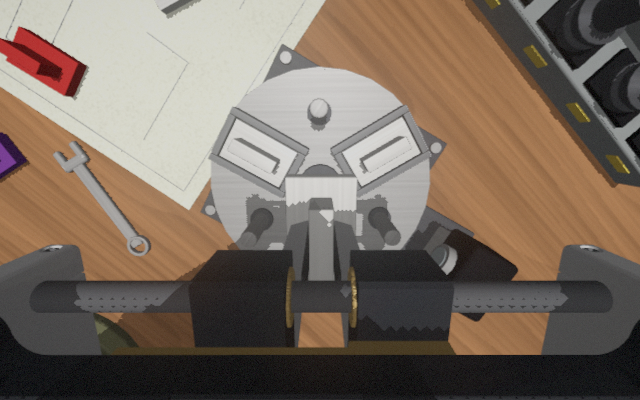

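Request:
drive_tool:
  increments:
    - [[0,0,0],[0,35,0],0]
    - [[0,0,0],[0,45,0],0]
    - [[0,0,0],[0,45,0],0]
    - [[0,0,0],[0,25,0],0]
    - [[0,0,0],[0,0,0],0]
    - [[0,0,0],[0,0,0],0]

```text
time_s: 8.55
ee_pos: [0.4133, -0.1677, 0.2401]
eef_rot: [-3.141, -0.0, -0.786]
force: [-0.5, 0.5, -2.8]
grip_width: 0.0141
```

```bash
python3 - <<'E'
from station import ctrl
from h import *
o=ctrl.get_obs();c=ctrl.calibration('wrist');im=ctrl.camera('wrist')[:,:,::-1]
cv2.imwrite('pics/w4.png',im);np.save('w4.npy',np.array([c],dtype=object),allow_pickle=True)
cv2.imwrite('pics/w4c.png',cv2.resize(im[40:240,220:420],None,fx=3,fy=3,interpolation=cv2.INTER_CUBIC))
print(o['time_s'],o['ee_pos'],np.degrees(o['eef_rot']),o['force'],o['grip_width'])
E
```

```text
8.55 [ 0.41327563 -0.16769249  0.24007776] [-1.79985231e+02 -8.50354477e-03 -4.50444791e+01] [-0.54098088  0.48103419 -2.75132296] 0.01406269381578906
```

View pics/w4.png

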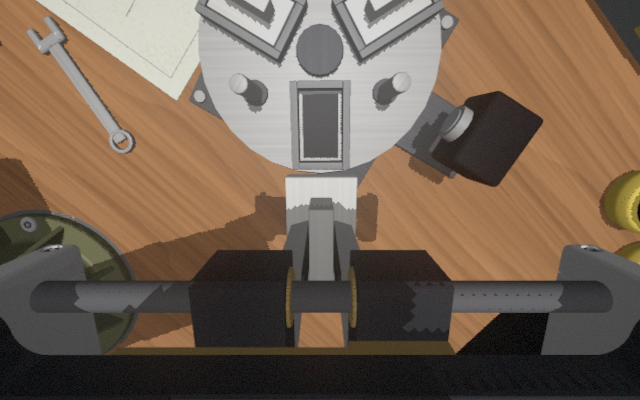

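View pics/w4c.png

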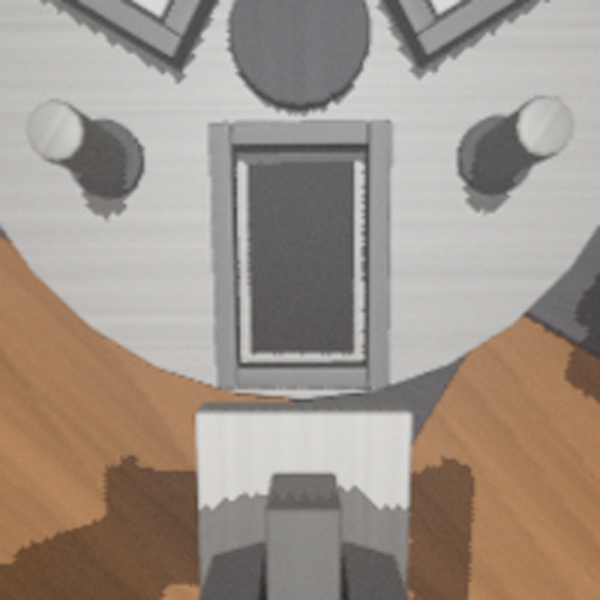

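```bash
python3 - <<'E'
from h import *
c=np.load('w4.npy',allow_pickle=True)[0]
def rep(n,p,z):
    p=(np.array(p)+.5)/3-.5+(220,40)
    X=ray(c,p,z)[:,:2];print(n,X.round(4).tolist(),'mean',X.mean(0).round(4))
    r=np.diff(np.r_[X,X[:1]],axis=0);L=np.linalg.norm(r,axis=1);print(' sides',L.round(4),'ang',np.degrees(np.arctan2(r[:,1],r[:,0])).round(1))
    return X
rep('outer',[(209,122),(392,122),(388,388),(217,388)],.074)
rep('inner',[(234,146),(367,146),(366,366),(238,366)],.074)
a=rep('posts a,c',[(545,127),(56,130)],.125)
b=rep('blank front edge',[(196,411),(412,411)],.240-.037+.018)
rep('rib front',[(275,507),(340,507)],.240-.037+.048)
rep('blank front edge',[(196,411),(412,411)],.240-.037+.018)
print('exp blank front mid', np.array([.41328,-.16769])+.038*np.array([.707,.707]))
E
```

```text
outer [[0.4734, -0.0604], [0.5192, -0.1064], [0.4526, -0.1738], [0.4068, -0.1278]] mean [ 0.463  -0.1171]
 sides [0.0649 0.0947 0.0649 0.0947] ang [ -45.1 -134.7  134.9   45.3]
inner [[0.4739, -0.0723], [0.5074, -0.1059], [0.4526, -0.1619], [0.4184, -0.1276]] mean [ 0.4631 -0.1169]
 sides [0.0475 0.0783 0.0483 0.0783] ang [ -45.1 -134.4  134.9   45. ]
posts a,c [[0.5416, -0.142], [0.4374, -0.0387]] mean [ 0.4895 -0.0904]
 sides [0.1468 0.1468] ang [135.2 -44.8]
blank front edge [[0.4243, -0.1245], [0.4566, -0.1568]] mean [ 0.4404 -0.1407]
 sides [0.0457 0.0457] ang [-45.1 134.9]
rib front [[0.4277, -0.1459], [0.436, -0.1543]] mean [ 0.4318 -0.1501]
 sides [0.0118 0.0118] ang [-45.1 134.9]
blank front edge [[0.4243, -0.1245], [0.4566, -0.1568]] mean [ 0.4404 -0.1407]
 sides [0.0457 0.0457] ang [-45.1 134.9]
exp blank front mid [ 0.440146 -0.140824]
```

Request:
drive_tool:
  increments:
    - [[0,0,0],[-0.2,-20,0],0]
    - [[0,0,0],[-0.3,-31,0],0]
    - [[0,0,0],[-0.2,-20,0],0]
    - [[0,0,0],[0,0,0],0]
    - [[0,0,0],[0,0,30],0]
    - [[0,0,0],[0,0,40],0]
    - [[0,0,0],[0,0,30],0]
    - [[0,0,0],[0,0,14],0]
    - [[0,0,0],[0,0,0],0]
    - [[0,0,0],[0,0,0],0]

```text
time_s: 9.85
ee_pos: [0.4631, -0.1175, 0.1271]
eef_rot: [-3.141, -0.002, -0.785]
force: [-0.4, 0.6, -2.6]
grip_width: 0.0136
```

```bash
python3 - <<'E'
from station import ctrl
from h import *
o=ctrl.get_obs();c=ctrl.calibration('wrist');im=ctrl.camera('wrist')[:,:,::-1]
cv2.imwrite('pics/w5.png',im)
cv2.imwrite('pics/w5c.png',cv2.resize(im[100:260,220:420],None,fx=3,fy=3,interpolation=cv2.INTER_CUBIC))
print(o['time_s'],o['ee_pos'],np.degrees(o['eef_rot']),o['force'],o['grip_width'],goto(o,[.463,-.117,.093],-45))
E
```

```text
9.85 [ 0.46313751 -0.11754053  0.12710448] [-1.79956944e+02 -8.99660642e-02 -4.49888714e+01] [-0.41393508  0.64252015 -2.62525092] 0.013608584014600078 (array([-0.04, -0.09,  0.01]), array([-0.5, -0.3, 34.1]))
```

View pics/w5c.png

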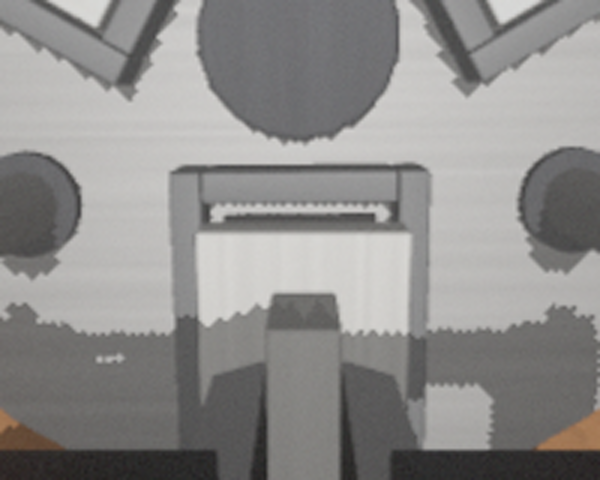

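Request:
drive_tool:
  increments:
    - [[0,0,0],[-0.6,-0.3,3],0]
    - [[0,0,0],[0,0,5],0]
    - [[0,0,0],[0,0,5],0]
    - [[0,0,0],[0,0,4],0]
    - [[0,0,0],[0,0,3],0]
    - [[0,0,0],[0,0,2],0]
    - [[0,0,0],[0,0,0],0]
    - [[0,0,0],[0,0,0],0]

```text
time_s: 10.9
ee_pos: [0.4624, -0.1167, 0.1041]
eef_rot: [-3.141, -0.0, -0.785]
force: [-0.1, 1.2, -2.6]
grip_width: 0.0139
```

Request:
drive_tool:
  increments:
    - [[0,0,0],[0,0,1.5],0]
    - [[0,0,0],[0,0,1.5],0]
    - [[0,0,0],[0,0,1.2],0]
    - [[0,0,0],[0,0,1.2],0]
    - [[0,0,0],[0,0,1.2],0]
    - [[0,0,0],[0,0,1.2],0]
    - [[0,0,0],[0,0,1.2],0]
    - [[0,0,0],[0,0,0],0]
  squeeze: 60

```text
time_s: 11.9
ee_pos: [0.4625, -0.1167, 0.0952]
eef_rot: [-3.141, -0.0, -0.785]
force: [-1.8, -0.1, 3.4]
grip_width: 0.0139
```

Request:
drive_tool:
  increments:
    - [[0,0,0],[0,0,1],0]
    - [[0,0,0],[0,0,1],0]
    - [[0,0,0],[0,0,0.5],0]
    - [[0,0,0],[0,0,0],0]
    - [[0,0,0],[0,0,0],0]

```text
time_s: 12.52
ee_pos: [0.4625, -0.1167, 0.093]
eef_rot: [-3.141, -0.001, -0.785]
force: [-3.4, 0.6, 9.4]
grip_width: 0.0135
```

Request:
drive_tool:
  increments:
    - [[0,0,0],[0,0,0.6],0]
    - [[0,0,0],[0,0,0.6],0]
    - [[0,0,0],[0,0,0],0]
    - [[0,0,0],[0,0,0],0]

```text
time_s: 13.02
ee_pos: [0.4628, -0.1169, 0.0929]
eef_rot: [-3.141, -0.001, -0.785]
force: [-10.1, 2.3, 24.9]
grip_width: 0.0134
```

Request:
drive_tool:
  increments:
    - [[0,0,0],[0,0,-0.8],0]
    - [[0,0,0],[0,0,0],0.25]
    - [[0,0,0],[0,0,0],0.25]
    - [[0,0,0],[0,0,0],0.25]
    - [[0,0,0],[0,0,-15],0.25]
    - [[0,0,0],[0,0,-30],0.25]
    - [[0,0,0],[0,0,-30],0.25]
    - [[0,0,0],[0,0,-30],0.25]
    - [[0,0,0],[0,0,-30],0.25]
    - [[0,0,0],[0,30,0],0.25]
    - [[0,0,0],[0,30,0],0.25]
    - [[0,0,0],[0,0,0],0.25]
    - [[0,0,0],[0,0,0],0.25]

```text
time_s: 14.65
ee_pos: [0.4203, -0.159, 0.2277]
eef_rot: [-3.141, -0.001, -0.785]
force: [-0.3, -0.2, 0.1]
grip_width: 0.0234
```

```bash
python3 - <<'E'
from station import ctrl
from h import *
o=ctrl.get_obs();c=ctrl.calibration('wrist');im=ctrl.camera('wrist')[:,:,::-1]
np.save('w6.npy',np.array([c],dtype=object),allow_pickle=True)
cv2.imwrite('pics/w6.png',im)
cv2.imwrite('pics/w6c.png',cv2.resize(im[40:240,220:420],None,fx=3,fy=3,interpolation=cv2.INTER_CUBIC))
print(o['time_s'],o['ee_pos'],np.degrees(o['eef_rot']),o['force'],o['grip_width'])
E
```

```text
14.65 [ 0.42028666 -0.15895251  0.2277168 ] [-1.79973561e+02 -4.79368159e-02 -4.50022359e+01] [-0.28227581 -0.19620925  0.10415697] 0.023376166045586014
```

View pics/w6c.png

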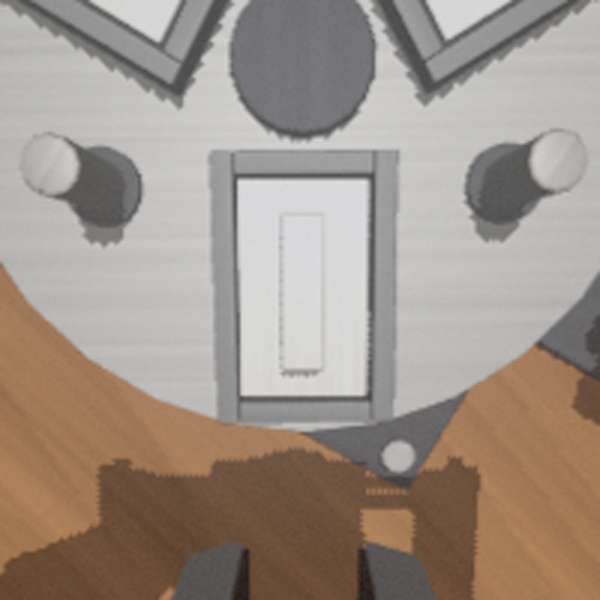

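Request:
drive_tool:
  increments:
    - [[0,0,0],[-24.4,-32.5,0],0.3]
    - [[0,0,0],[-24.4,-32.5,0],0.3]
    - [[0,0,0],[-24.3,-32.4,0],0.3]
    - [[0,0,8.6],[0,0,0],0.3]
    - [[0,0,8.6],[0,0,0],0.3]
    - [[0,0,8.6],[0,0,0],0.3]
    - [[0,0,8.6],[0,0,0],0.3]
    - [[0,0,8.6],[0,0,0],0.3]
    - [[0,0,8.6],[0,0,0],0.3]
    - [[0,0,8.4],[0,0,0],0.3]
    - [[0,0,0],[0,0,30],0.3]
    - [[0,0,0],[0,0,30],0.3]
    - [[0,0,0],[0,0,15],0.3]
    - [[0,0,0],[0,0,0],0.3]
    - [[0,0,0],[0,0,0],0.3]

```text
time_s: 16.58
ee_pos: [0.4377, -0.0385, 0.153]
eef_rot: [-3.14, 0.0, -1.832]
force: [0.5, -0.2, -0.0]
grip_width: 0.0283
```

```bash
python3 - <<'E'
from station import ctrl
from h import *
c=np.load('w6.npy',allow_pickle=True)[0]
p=(np.array([(303,213.),(303,370),(236,177),(370,177),(368,397),(240,397)])+.5)/3-.5+(220,40)
for z in (.104,.112):
    X=ray(c,p[:2],z);print(z,np.linalg.norm(X[0]-X[1]),X.mean(0))
for z in (.074,.082):
    X=ray(c,p[2:],z);print(z,np.linalg.norm(np.diff(X,axis=0),axis=1))
o=ctrl.get_obs();c=ctrl.calibration('wrist');im=ctrl.camera('wrist')[:,:,::-1]
cv2.imwrite('pics/w7.png',im)
print(o['time_s'],o['ee_pos'],np.degrees(o['eef_rot']),o['force'],o['grip_width'],goto(o,[.4375,-.0384,.127],-105))
E
```

```text
0.104 0.04958438933545203 [ 0.46265883 -0.11645864  0.104     ]
0.112 0.04820074044886699 [ 0.46280273 -0.1163101   0.112     ]
0.074 [0.04637456 0.07661167 0.04690139]
0.082 [0.04520307 0.07467635 0.04571659]
16.575 [ 0.43767232 -0.03850313  0.15302875] [-1.79923188e+02  7.42942344e-03 -1.04976580e+02] [ 0.46839117 -0.19906204 -0.00111491] 0.028323879250038566 (array([-0.08,  0.01,  0.02]), array([-0.1,  0.2, 26. ]))
```

View pics/w7.png

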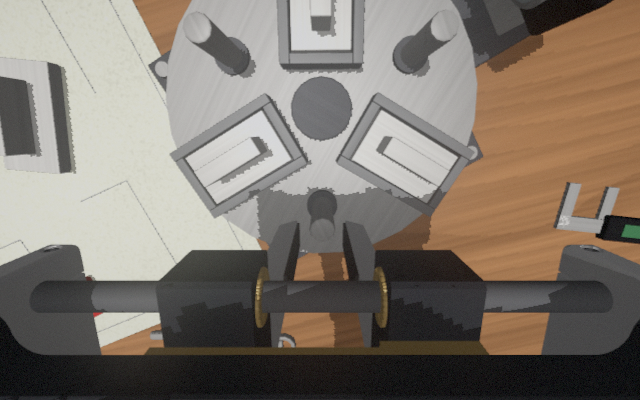

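Post_c's top at (321,230) is centred between the fingertips, and the loaded nest at (410,160) looks flush. I'll lower around the post and start the turn.

Request:
drive_tool:
  increments:
    - [[0,0,0],[0,0,10],0.3]
    - [[0,0,0],[0,0,10],0.3]
    - [[0,0,0],[0,0,6],0.3]
    - [[0,0,0],[0,0,0],0.24]
    - [[0,0,0],[0,0,0],0.24]
    - [[0,0,-5],[7.4,-0.3,0],0.24]
    - [[0,0,-5],[7.4,-0.3,0],0.24]
    - [[0,0,-5],[7.4,-0.3,0],0.24]
    - [[0,0,0],[0,0,0],0.24]
  squeeze: 20

```text
time_s: 17.75
ee_pos: [0.4343, -0.0607, 0.1263]
eef_rot: [-3.141, -0.0, -1.571]
force: [0.6, 0.5, -0.0]
grip_width: 0.0227
```

```bash
python3 - <<'E'
from station import ctrl
from h import *
o=ctrl.get_obs();ax=np.array([.5196,-.0604]);d=o['ee_pos'][:2]-ax
print(o['time_s'],o['ee_pos'],np.degrees(o['eef_rot']),o['force'],o['grip_width'],np.linalg.norm(d),np.degrees(np.arctan2(d[1],d[0])))
E
```

```text
17.75 [ 0.43432828 -0.06070537  0.12631929] [-1.79969672e+02 -7.99195243e-03 -9.00076668e+01] [ 0.61248031  0.49225827 -0.01716818] 0.02267413156348124 0.0852722701697847 -179.7948139130902
```

```bash
python3 - <<'E'
from station import ctrl
from h import *
im=ctrl.camera('wrist')[:,:,::-1]
cv2.imwrite('pics/w8.png',im)
print(ctrl.get_obs()['force'])
E
```

```text
[-0.42379709 -0.21003428 -0.39863239]
```

View pics/w8.png

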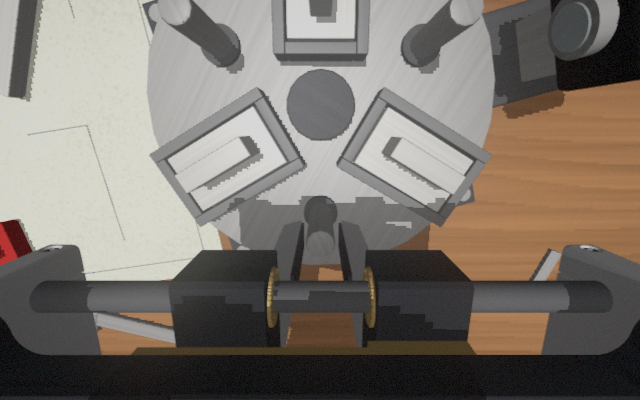

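Request:
drive_tool:
  increments:
    - [[0,0,-5],[7.4,-0.3,0],0.24]
    - [[0,0,-5],[7.4,-0.3,0],0.24]
    - [[0,0,-5],[7.4,-0.3,0],0.24]
    - [[0,0,-5],[7.4,-0.3,0],0.24]
    - [[0,0,-5],[7.4,-0.3,0],0.24]
    - [[0,0,0],[0,0,0],0.24]

```text
time_s: 18.55
ee_pos: [0.4421, -0.0965, 0.1261]
eef_rot: [3.142, -0.0, -1.136]
force: [-0.7, -0.5, 0.3]
grip_width: 0.0225
```

```bash
python3 - <<'E'
from station import ctrl
from h import *
o=ctrl.get_obs();ax=np.array([.5196,-.0604]);d=o['ee_pos'][:2]-ax
print(o['time_s'],o['ee_pos'],np.degrees(o['eef_rot']),o['force'],o['grip_width'],np.linalg.norm(d),np.degrees(np.arctan2(d[1],d[0])))
E
```

```text
18.55 [ 0.4421056  -0.09653415  0.12611905] [ 1.79998298e+02 -1.47259777e-02 -6.51097433e+01] [-0.70787046 -0.54239459  0.26551511] 0.022486200275161537 0.08550473308952587 -155.00126244469422
```

Request:
drive_tool:
  increments:
    - [[0,0,-5],[7.4,-0.4,0],0.24]
    - [[0,0,-5],[7.4,-0.4,0],0.24]
    - [[0,0,-5],[7.4,-0.3,0],0.24]
    - [[0,0,-5],[7.4,-0.3,0],0.24]
    - [[0,0,0],[0,0,0],0.24]
    - [[0,0,0],[0,0,0],0.24]
    - [[0,0,0],[0,0,0],0.32]
    - [[0,0,0],[0,0,0],0.32]
    - [[0,0,0],[0,0,0],0.32]
    - [[0,0,0],[0,0,-15],0.32]
    - [[0,0,0],[0,0,-30],0.32]
    - [[0,0,0],[0,0,-40],0.32]
    - [[0,0,0],[0,40,-10],0.32]
    - [[0,0,0],[0,30,0],0.32]
    - [[0,0,0],[0,0,0],0.32]
    - [[0,0,0],[0,0,0],0.32]

```text
time_s: 20.55
ee_pos: [0.4099, -0.1698, 0.2217]
eef_rot: [-3.141, -0.001, -0.785]
force: [-0.1, 0.5, -1.2]
grip_width: 0.0303
```

```bash
python3 - <<'E'
from station import ctrl
from h import *
o=ctrl.get_obs();c=ctrl.calibration('wrist');np.save('w9.npy',np.array([c],dtype=object),allow_pickle=True)
im=ctrl.camera('wrist')[:,:,::-1];cv2.imwrite('pics/w9.png',im)
cv2.imwrite('pics/w9c.png',cv2.resize(im[0:200,190:450],None,fx=3,fy=3,interpolation=cv2.INTER_CUBIC))
a=ctrl.camera('top')[:,:,::-1];cv2.imwrite('pics/top9c.png',cv2.resize(a[95:275,190:465],None,fx=2.9,fy=2.9,interpolation=cv2.INTER_CUBIC))
a=ctrl.camera('scene')[:,:,::-1];cv2.imwrite('pics/sc9.png',a)
print(o['time_s'],o['ee_pos'],np.degrees(o['eef_rot']),o['force'])
E
```

```text
20.55 [ 0.4098645  -0.16984045  0.22165638] [-1.79978657e+02 -3.91299739e-02 -4.50054309e+01] [-0.11369172  0.47310496 -1.24260751]
```

View pics/w9c.png

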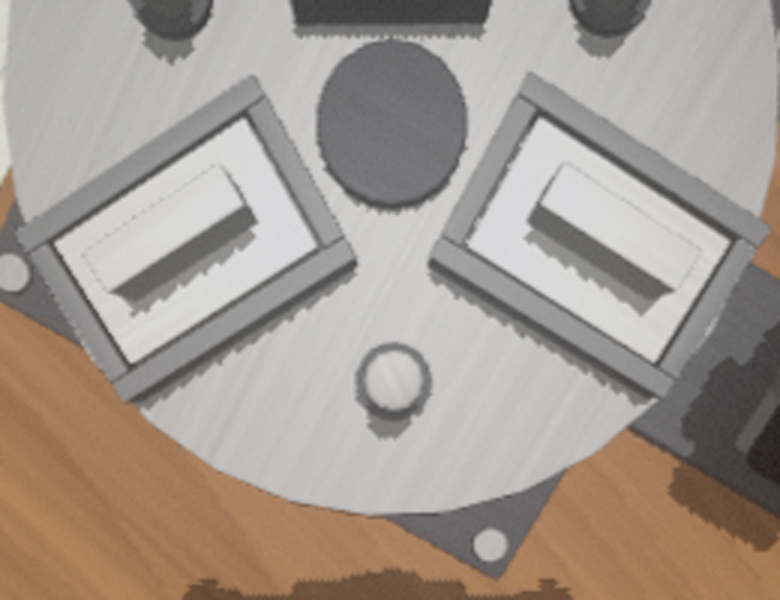

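View pics/top9c.png

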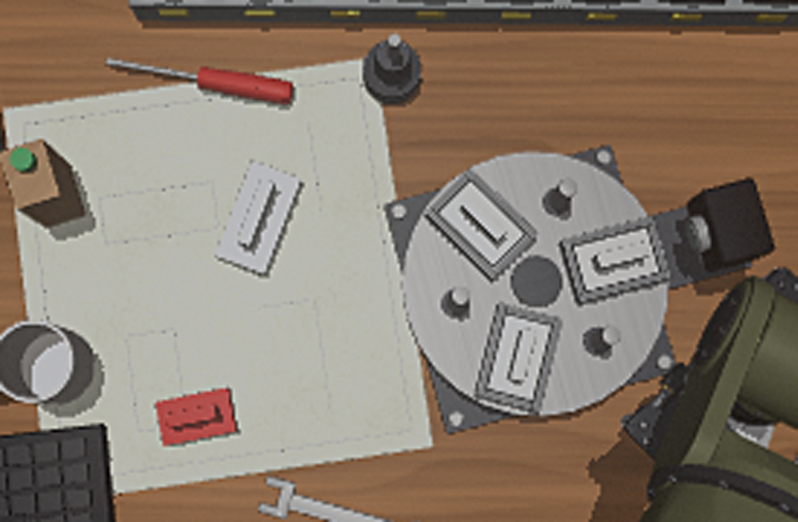

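View pics/sc9.png

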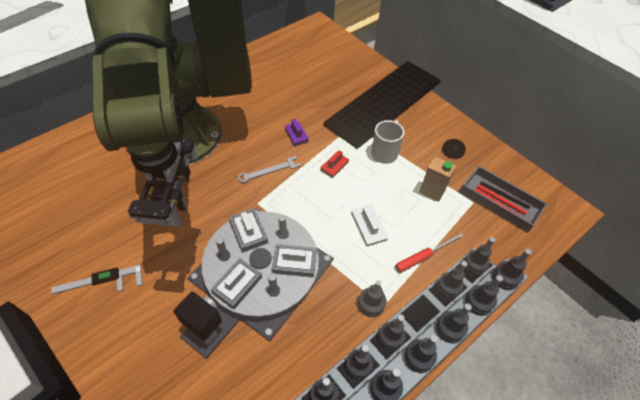

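```bash
python3 - <<'E'
from station import ctrl
from h import *
c=np.load('w9.npy',allow_pickle=True)[0]
f=lambda q:(np.array(q)+.5)/3-.5+(190,0)
X=ray(c,f([(393,379)]),.125)[0,:2]-[.5196,-.0604];print('post_c',np.degrees(np.arctan2(X[1],X[0]))%360,np.linalg.norm(X))
X=ray(c,f([(529,74),(768,232),(668,396),(431,256)]),.074)[:,:2];m=X.mean(0)-[.5196,-.0604]
print('nest',m+[.5196,-.0604],np.degrees(np.arctan2(m[1],m[0]))%360,np.linalg.norm(m))
r=X[1]-X[0];print(np.degrees(np.arctan2(r[1],r[0]))%360)
print(ctrl.get_obs()['force'],ctrl.get_obs()['time_s'],np.abs(ctrl.get_obs()['joint_vel']).max())
E
```

```text
post_c 224.82296871656874 0.08460488214034126
nest [ 0.54038429 -0.1374686 ] 285.09278077709706 0.07982202131140917
284.7531572030671
[-0.64200658 -0.71033931 -0.43619094] 20.7 0.0022943053977276945
```

The nest is at 285.1° and the sensor direction is about 285°, so the table rests in its detent. The gripper is clear, so I'm handing in.

```bash
python3 -c "
from station import ctrl
print(ctrl.hand_in())"
```

```text
the job is handed in; nothing more can be done
None
```

I pressed the short blank flush into the empty nest, then turned the table one click (60°) counter-clockwise so that nest faces the sensor. I handed in at about 20.7 s with the gripper clear of everything.

- **Pressing:** The blank stopped hard at the flush height (underside at 56 mm), with the force reading rising to about 25 N. The camera check afterwards also fits flush: the rib measured 49.6 mm at the flush height, against a true 50 mm.
- **Turning:** I turned the table with the gripper jaws loosely around post_c, then let go so the detent could hold it.
- **Final position:** The nest measured at 285.1°, and the sensor lies at about 285°. The post I used measured 224.8°, where 225° was expected.
- **Other items:** The long blank, mug, carton, tool holder and the red and purple look-alikes look unmoved in the final pictures. No check failed. My first rough estimates from the overhead camera were off from the close-up views by at most about 2 mm, except the table hub centre (about 6 mm), and I used the close-up values.

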